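Change the batch in the lacquer-curing station

TASK

Swing the curing station's amber hood up past its spring's tipping point and let go, so that it stays open by itself. Then take every finished dark block out and lay it flat in the blue tray, and lift the blue-knobbed batch stop out of its notch and drop it fully into the notch beside the yellow flag. After that lay all the light blanks flat on the black pad beyond the stop, side by side and square to the bed with their long sides running across it from front to hinge, then swing the hood fully shut; leave the other things on the bench alone.

Things in the scene. Friction and masses are not known exactly. Their poses are not given: they have to be found in the camera images.
- pad (a point): Centre of the black pad (260 x 96 mm) on the flat bed of the grey curing station, at the bed surface, 45 mm above the table. x = along the row of blocks, y = across, towards the hinge. 8 mm high lips bound the pad at y = -48 and +48 mm. Inner wall faces: x = -130 and +130 mm, 45 mm high above the bed; front y = -137 mm, 35 mm high; hinge side y = +105 mm, 55 mm high. Yawed up to 9 degrees.
- hood_hinge (a point): Middle of the hood's hinge line, which runs along the pad's x axis; 100 mm from the pad centre towards +y and 115 mm above the table.
- hood (a joint): Angle of the see-through amber hood, rad: 0 = shut over the bed, 1.75 = fully open, swung up and over towards pad +y. Spring and weight press it shut below about 1.1 rad (1.3 N m at 0, some 6 N at the bar) and hold it against the open stop above that; a damper softens it, so it falls softly when let go.
- hood_bar (a point): Middle of the hood's dark round handle bar, 14 mm thick, 130 mm between its arms, parallel to the hinge line, 233 mm from it. Hood shut: 230 mm from the hinge towards pad -y, 150 mm above the table, 30 mm in front of and 35 mm above the hood's front edge. Open: 335 mm above the table. Room for fingers opened to 45 mm either side of it; the bar can turn between them.
- stop_knob (a point): Centre of the blue knob of the batch stop, 26 (x) x 16 (y) x 36 mm (z), axes as the pad's, at pad y = -85 mm, 82 mm above the table when down. Its tooth sits in a notched rail (top 61 mm above the table). Its plate, 8 mm thick (x), 8 to 26 mm above the bed, centred on the knob in x, runs across the bed to pad y = +53 mm and moves with the knob.
- stop_lift (a joint): How far the stop is lifted, m: 0 = tooth fully down in a notch, 0.035 = highest. The tooth clears the rail at 0.016 to 0.017; it drops by its own weight (1.5 N).
- stop_slide (a joint): Position of the stop along the rail, m, growing towards pad +x: 0 = first notch (pad x = -115 mm), where it starts. Notches at 0, 0.024, 0.048, 0.072, 13 mm wide; the tooth is 8 mm, so it drops in when within about 2 mm. It slides only when lifted.
- flag_yellow_c (a point): Centre of the yellow flag, a 10 x 14 x 14 mm block on top of the station's front wall (80 to 95 mm above the table), in line (pad x) with the notch the stop must be set to: 0.024, 0.048 or 0.072. Two grey flags stand at the other two. Axes as the pad's. Fixed.
- tray_in (a point): Centre of the inner floor (5 mm above the table) of the blue open tray, inside 240 (own x) x 130 mm (own y), walls 30 mm high and 5 mm thick, fixed to the table.
- blank1_c (a point): Uncured blank, light plain wood, on the table at the start: a block 42 (own x) x 60 (own y) x 30 mm (own z, upright); the point is its centre. About 80 g, may be up to a third lighter or heavier. May be absent.
- blank2_c (a point): Uncured blank, light plain wood, on the table at the start: a block 42 (own x) x 60 (own y) x 30 mm (own z, upright); the point is its centre. About 80 g, may be up to a third lighter or heavier. May be absent.
- blank3_c (a point): Uncured blank, light plain wood, on the table at the start: a block 42 (own x) x 60 (own y) x 30 mm (own z, upright); the point is its centre. About 80 g, may be up to a third lighter or heavier. May be absent.
- done1_c (a point): Finished block, dark wood with a brass inlay on top, on the station's pad at the start: a block 42 (own x) x 60 (own y) x 30 mm (own z, upright); the point is its centre. About 80 g, may be up to a third lighter or heavier. May be absent.
- done2_c (a point): Finished block, dark wood with a brass inlay on top, on the station's pad at the start: a block 42 (own x) x 60 (own y) x 30 mm (own z, upright); the point is its centre. About 80 g, may be up to a third lighter or heavier. May be absent.
- done3_c (a point): Finished block, dark wood with a brass inlay on top, on the station's pad at the start: a block 42 (own x) x 60 (own y) x 30 mm (own z, upright); the point is its centre. About 80 g, may be up to a third lighter or heavier. May be absent.
- whetstone: Bystander, not to be disturbed: red-brown whetstone 180 x 60 x 25 mm; origin at the centre of its underside, loose on the table.
- cup: Bystander, not to be disturbed: steel cup, 72 mm across, 60 mm high; origin at the centre of its underside, loose on the table.
- screwdriver: Bystander, not to be disturbed: screwdriver; origin at the centre of its underside, loose on the table.
- oil: Bystander, not to be disturbed: glass oil bottle, 72 mm across, 160 mm high; origin at the centre of its underside, loose on the table.
- tape: Bystander, not to be disturbed: yellow roll of tape, 100 mm across, 25 mm high; origin at the centre of its underside, loose on the table.
- offcut: Bystander, not to be disturbed: brown wood offcut 140 x 50 x 30 mm; origin at the centre of its underside, loose on the table.
There are look-alikes about, which are no part of the job. What is shaped like the part that bears blank3_c but purple is not meant.

How it is judged:
On the way, in this order (a step that is already met when the one before it is completed fails the run):
1. the hood stands open by itself, let go (value of joint hood above 1.6 rad and contact force between the fingers and anything else below 0.3 N), for 0.4 s.
2. with the hood open, all finished blocks lie in the tray and the stop is down in the notch at the yellow flag (value of joint hood above 1.5 rad and x of done1_c in the frame of tray_in between -0.12 and 0.12 m and y of done1_c in the frame of tray_in between -0.065 and 0.065 m and z of each of done1_c, done2_c, done3_c in the frame of tray_in below 0.024 m and (angle between done1_c's own z axis and vertical below 0.15 rad or angle between done1_c's own z axis and vertical above 2.99 rad) and x of done2_c in the frame of tray_in between -0.12 and 0.12 m and y of done2_c in the frame of tray_in between -0.065 and 0.065 m and (angle between done2_c's own z axis and vertical below 0.15 rad or angle between done2_c's own z axis and vertical above 2.99 rad) and x of done3_c in the frame of tray_in between -0.12 and 0.12 m and y of done3_c in the frame of tray_in between -0.065 and 0.065 m and (angle between done3_c's own z axis and vertical below 0.15 rad or angle between done3_c's own z axis and vertical above 2.99 rad) and x of stop_knob in the frame of flag_yellow_c between -0.005 and 0.005 m and value of joint stop_lift below 0.003 m), for 0.2 s.
3. with the hood still open, all blanks lie square on the pad beyond the stop (value of joint hood above 1.5 rad and y of blank1_c in the frame of pad between -0.025 and 0.025 m and z of blank1_c in the frame of pad between 0.008 and 0.022 m and x of each of blank1_c, blank2_c, blank3_c in the frame of pad below 0.112 m and x of each of blank1_c, blank2_c, blank3_c in the frame of stop_knob above 0.02 m and angle between the x axis of each of blank1_c, blank2_c, blank3_c and the x axis of pad, either way round below 0.26 rad and (angle between blank1_c's own z axis and vertical below 0.15 rad or angle between blank1_c's own z axis and vertical above 2.99 rad) and y of blank2_c in the frame of pad between -0.025 and 0.025 m and z of blank2_c in the frame of pad between 0.008 and 0.022 m and (angle between blank2_c's own z axis and vertical below 0.15 rad or angle between blank2_c's own z axis and vertical above 2.99 rad) and y of blank3_c in the frame of pad between -0.025 and 0.025 m and z of blank3_c in the frame of pad between 0.008 and 0.022 m and (angle between blank3_c's own z axis and vertical below 0.15 rad or angle between blank3_c's own z axis and vertical above 2.99 rad) and x of stop_knob in the frame of flag_yellow_c between -0.005 and 0.005 m and value of joint stop_lift below 0.003 m), for 0.2 s.
At the end, for the whole second after the job is handed in: Hood under 0.05 rad; stop down (3 mm) at the yellow flag (5 mm); each blank flat on the bed between stop and far wall, within 25 mm of the pad's centre line and 15 degrees of square; each finished block flat in the tray (value of joint hood below 0.05 rad and y of blank1_c in the frame of pad between -0.025 and 0.025 m and z of blank1_c in the frame of pad between 0.008 and 0.022 m and x of each of blank1_c, blank2_c, blank3_c in the frame of pad below 0.112 m and x of each of blank1_c, blank2_c, blank3_c in the frame of stop_knob above 0.02 m and angle between the x axis of each of blank1_c, blank2_c, blank3_c and the x axis of pad, either way round below 0.26 rad and (angle between blank1_c's own z axis and vertical below 0.15 rad or angle between blank1_c's own z axis and vertical above 2.99 rad) and y of blank2_c in the frame of pad between -0.025 and 0.025 m and z of blank2_c in the frame of pad between 0.008 and 0.022 m and (angle between blank2_c's own z axis and vertical below 0.15 rad or angle between blank2_c's own z axis and vertical above 2.99 rad) and y of blank3_c in the frame of pad between -0.025 and 0.025 m and z of blank3_c in the frame of pad between 0.008 and 0.022 m and (angle between blank3_c's own z axis and vertical below 0.15 rad or angle between blank3_c's own z axis and vertical above 2.99 rad) and x of done1_c in the frame of tray_in between -0.12 and 0.12 m and y of done1_c in the frame of tray_in between -0.065 and 0.065 m and z of each of done1_c, done2_c, done3_c in the frame of tray_in below 0.024 m and (angle between done1_c's own z axis and vertical below 0.15 rad or angle between done1_c's own z axis and vertical above 2.99 rad) and x of done2_c in the frame of tray_in between -0.12 and 0.12 m and y of done2_c in the frame of tray_in between -0.065 and 0.065 m and (angle between done2_c's own z axis and vertical below 0.15 rad or angle between done2_c's own z axis and vertical above 2.99 rad) and x of done3_c in the frame of tray_in between -0.12 and 0.12 m and y of done3_c in the frame of tray_in between -0.065 and 0.065 m and (angle between done3_c's own z axis and vertical below 0.15 rad or angle between done3_c's own z axis and vertical above 2.99 rad) and x of stop_knob in the frame of flag_yellow_c between -0.005 and 0.005 m and value of joint stop_lift below 0.003 m); the robot touches nothing.
It fails at once if a bystander (whetstone, cup, screwdriver, oil bottle, tape or offcut) is moved more than 40 mm (distance of any of whetstone, cup, screwdriver, oil, tape, offcut from where it was at the start of the episode above 0.04 m).
Of done1, done2, done3 only 2 to 3 are there at a start; the rules pass over those that are not, and their reading is None.
Of blank1, blank2, blank3 only 2 to 3 are there at a start; the rules pass over those that are not, and their reading is None.
At some moment in a run one of blank1, blank2, blank3, done1, done2, done3 may be knocked a few centimetres aside while the robot is not near it.
Once in a run the grip may slacken for a moment while it holds something.
It also fails if it takes over 208 s, if anything falls off the work surface, if the arm or the gripper's body presses on something with over 40 N, if the wrist force passes 120 N, or if a joint passes its speed limit or range.

ROBOT

A 7-joint arm with a two-finger parallel gripper is mounted at the origin on the work surface. World frame = base frame: x ahead of the robot, y to its left, z up, the work surface at z = 0. Lengths are in m, angles in rad, forces in N, time in s.
With the tool pointing down it reaches from about 0.425 to 0.925 m from the base axis. Payload 6.8 kg.
Tool frame: the origin (TCP) lies at the very end of the fingers, on their centre line; the grasp point (between the pads) lies 19 mm behind it; z points along the fingers, y is the direction in which the jaws open and shut (so a half turn about z gives the same grasp; the last joint's range is limited). The gripper opens to 85 mm and grips with 20 to 120 N. Pads are 22 mm wide; open, the fingers measure 114 mm over their backs; the gripper's body (76 mm by 85 mm) begins 54 mm behind the grasp point. The pads swing forward as they close: fully open they stand 13 mm farther back than shut.
Start: joints at [1.2, 0.477, 0.022, 1.555, -0.011, 1.109, -0.083], TCP at [0.175, -0.652, 0.231] pointing down, gripper open.
Joint ranges: [-2.96, 2.96], [-0.34, 2.1], [-1.41, 1.46], [0.24, 2.44], [-1.37, 4.51], [0.17, 1.92], [-2.96, 2.96]. Speed limits (rad/s): [2.39, 2.39, 3.14, 3.14, 3.14, 3.14, 3.14].

INTERFACE

Orientations are given as a unit quaternion [w, x, y, z].
In Python, from station import bot gives the robot as it stands.
- The arm moves only by the tool move_arm, never from a script. Its argument "commands" is text: rows parted by semicolons, each of 7 numbers parted by spaces: the opening, from 0 (shut) to 1 (fully open), then the shift along the tool's x, y, z in cm, then the turn, a rotation vector about the tool's x, y, z in degrees. In form: gripper tx ty tz rx ry rz; .... A call has 1 to 12 rows; each row shifts and turns the commanded pose from where the row before left it, along the tool's axes as they then stand; what a row does not reach is not made up. A row lasts 1/12 s, in which the tool goes at most 41.7 mm and 7.16 degrees, less where a joint would pass 70% of its speed; a pose out of reach is approached as far as the arm can. A call with a gripper value outside its range is refused whole. The fingers move at their own pace and stop on an object; "force" is the grip in N (left out, the last holds). Time passes only in rows, so rows that do not move let the fingers close. It gives the time, the measured TCP pose, the force and the opening at its end, in the units of the state.
- bot.get_obs(): the state, without advancing time (a new reading comes with each control period).
- bot.read_camera(name): name is "side" or "top" or "wrist"; returns a dict with "img" (384x512x3 uint8, red, green, blue), "K" (3x3 intrinsics, pixels), "rvec" (rotation vector, rad) and "tvec" (3), from world to camera coordinates, as OpenCV has them; the wrist camera has in their place "hand_eye" (4x4, takes a point from camera to tool coordinates, whose origin is the TCP and whose axes are the flange's). Camera axes: x right, y down, z forward; pixel columns grow to the right and rows downward; lengths in m; the calibration is good to about 2 mm. A picture is of the moment at which its call begins: read the wrist's pose just before it. There is no depth.
- bot.hand_in(): hands the job in, once; it reports no verdict.
The state is a dict: "t": time; "q": joint angles; "joint_vel": joint speeds; "joint_torque": joint torques, N m; "eef_pos": TCP position; "tool_rot": TCP orientation; "contact_force": force on the tool from outside, world axes, zero at the start; "torque": the same for the moment, N m; "gripper_width": opening from 0.0 (shut) to 1.0 (fully open).
Only numpy, scipy, OpenCV 4.12 (cv2) and the standard library are available. Lean on these libraries where they do the work, as an engineer would, in place of code of your own. Each camera call takes 0.05 s, during which the arm holds its last target. There are 200 camera calls.

## Working session

There is one attempt and no reset: what is moved stays moved. The work goes in short steps, Python scripts to look and compute and a tool call to move; the robot and the scene stay as the last step left them, time stands still between calls to the robot, and variables do not carry over. Pictures are saved under pics/ and viewed, about 12 in all and at most 16, crops included, and the job is handed in when it is done.

Besides the shell and the picture viewer there is one more tool, called after ">>>" by a JSON object that holds its "method" and its "body". move_arm: Moves the arm, as the interface text tells. Its arguments: {"type":"object","properties":{"commands":{"type":"string"},"force":{"type":"number"}},"required":["commands"]}

```bash
ls; mkdir -p pics
python3 - <<'E'
from station import bot
import cv2,numpy as np
o=bot.get_obs(); print({k:np.round(v,3).tolist() for k,v in o.items()})
for n in ("top","side"):
    c=bot.read_camera(n); cv2.imwrite(f"pics/{n}0.png",cv2.resize(c["img"][:,:,::-1],(800,600),interpolation=cv2.INTER_CUBIC)); np.savez(f"{n}0.npz",**c)
    R=cv2.Rodrigues(np.array(c["rvec"]))[0]; print(n,c["K"],-R.T@np.array(c["tvec"]),R)
c=bot.read_camera("wrist"); print(c["K"],c["hand_eye"])
E
```

```text
pics
{'t': 0.0, 'q': [1.2, 0.478, 0.022, 1.556, -0.011, 1.109, -0.083], 'joint_vel': [0.0, -0.001, -0.001, -0.0, 0.002, -0.0, -0.0], 'joint_torque': [-0.0, -59.646, 1.607, -28.119, 0.012, 0.009, -0.0], 'eef_pos': [0.175, -0.651, 0.23], 'tool_rot': [-0.001, 0.991, 0.131, -0.0], 'contact_force': [-0.328, -0.432, 0.126], 'torque': [-0.017, -0.024, 0.004], 'gripper_width': 1.0}
top [[433.89995008   0.         255.40433819]
 [  0.         433.89995008 179.27835113]
 [  0.           0.           1.        ]] [ 0.32404134 -0.12438084  1.30529964] [[-0.01025241 -0.99958843  0.02679287]
 [-0.98527821  0.00552567 -0.17086928]
 [ 0.17065091 -0.02815026 -0.98492935]]
side [[491.82110646   0.         246.40852506]
 [  0.         491.82110646 189.75320464]
 [  0.           0.           1.        ]] [-0.11931022  1.03641689  1.00706225] [[-0.872401   -0.48811611  0.02567423]
 [-0.28574992  0.46669129 -0.83698639]
 [ 0.3965646  -0.73752417 -0.54662108]]
[[344.99227091   0.         252.01107256]
 [  0.         344.99227091 192.99946989]
 [  0.           0.           1.        ]] [[-5.42595832e-04 -9.52454932e-01 -3.04679024e-01  7.77374815e-02]
 [ 9.99999471e-01 -7.83034697e-04  6.66963258e-04 -1.78007101e-04]
 [-8.73826692e-04 -3.04678501e-01  9.52454853e-01 -1.43117632e-01]
 [ 0.00000000e+00  0.00000000e+00  0.00000000e+00  1.00000000e+00]]
```

View pics/top0.png

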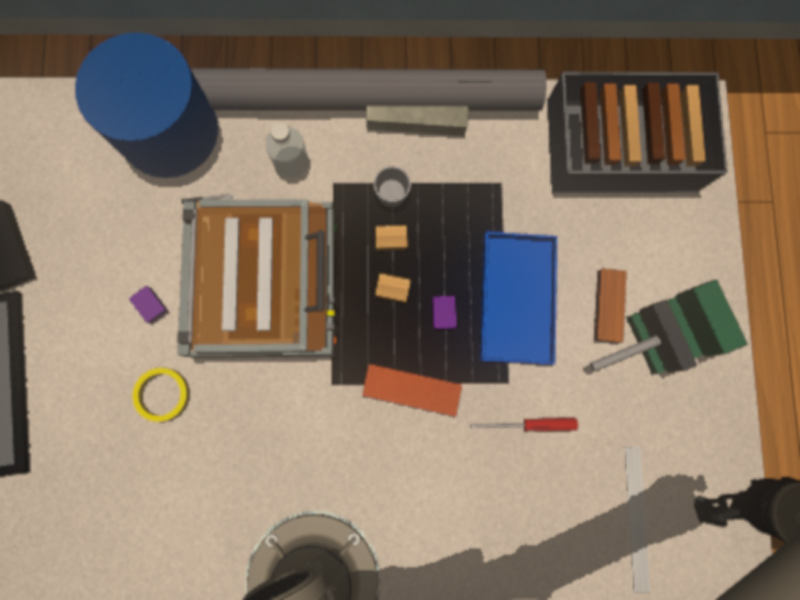

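View pics/side0.png

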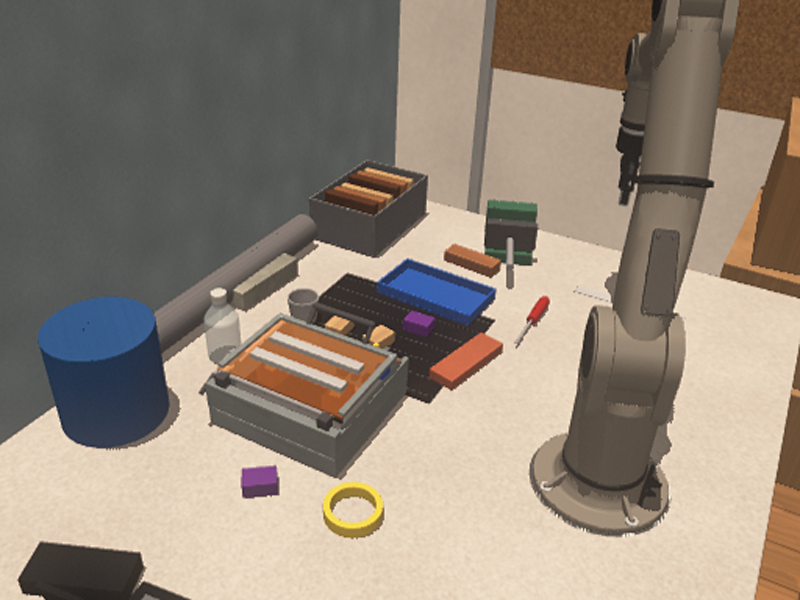

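The top view shows the station left with the bar (dark) at about (318,272), its front towards image right (world -y). The yellow flag is at (331,313) and two blanks are at (391,237) and (393,287). The tray is at (520,298), and the purple look-alikes are at (445,312) and (148,305).

```bash
cat > h.py <<'E'
from station import bot
import cv2,numpy as np
from scipy.spatial.transform import Rotation as Ro
def cam(n):
    o=bot.get_obs(); c=bot.read_camera(n); K=np.array(c["K"])
    if n=="wrist":
        w,x,y,z=o["tool_rot"]; T=np.eye(4); T[:3,:3]=Ro.from_quat([x,y,z,w]).as_matrix(); T[:3,3]=o["eef_pos"]
        M=T@np.array(c["hand_eye"])
    else:
        R=cv2.Rodrigues(np.array(c["rvec"],float))[0]; M=np.eye(4); M[:3,:3]=R.T; M[:3,3]=-R.T@np.array(c["tvec"]).ravel()
    return c["img"],K,M
def ray(K,M,uv,z):
    uv=np.atleast_2d(np.array(uv,float)); d=np.c_[(uv-K[:2,2])/[K[0,0],K[1,1]],np.ones(len(uv))]@M[:3,:3].T
    return M[:3,3]+d*((z-M[2,3])/d[:,2:])
def proj(K,M,p):
    q=(np.atleast_2d(p)-M[:3,3])@M[:3,:3]; return q[:,:2]/q[:,2:]*K[0,0]+K[:2,2]
def blobs(img,lo,hi,amin=20):
    m=cv2.inRange(cv2.cvtColor(img,cv2.COLOR_RGB2HSV),np.array(lo),np.array(hi))
    cs=cv2.findContours(m,cv2.RETR_EXTERNAL,cv2.CHAIN_APPROX_NONE)[0]
    return [c for c in cs if cv2.contourArea(c)>=amin]
def rect(K,M,c,z):
    p=ray(K,M,c.reshape(-1,2),z)[:,:2]; (cx,cy),(w,h),a=cv2.minAreaRect((p*1000).astype(np.float32))
    if w<h: w,h,a=h,w,a+90
    return np.round([cx,cy,w,h,(a+90)%180-90],1)   # mm, long-axis angle deg
def save(img,n,crop=None,s=1):
    if crop: img=img[crop[1]:crop[3],crop[0]:crop[2]]
    cv2.imwrite(f"pics/{n}.png",cv2.resize(img[:,:,::-1],None,fx=s,fy=s,interpolation=cv2.INTER_CUBIC))
E
python3 - <<'E'
from h import *
img,K,M=cam("top")
hsv=cv2.cvtColor(img,cv2.COLOR_RGB2HSV)
for p in [(251,152),(251,184),(333,190),(212,200),(204,174),(285,200)]: print(p,img[p[1],p[0]],hsv[p[1],p[0]])
for nm,lo,hi,z in [("blank",(8,90,150),(22,200,255),.03),("tray",(105,150,80),(125,255,255),.035),("yel",(24,150,100),(34,255,255),.095),("pur",(135,100,60),(160,255,255),.03)]:
    for c in blobs(img,lo,hi,8): print(nm,cv2.boundingRect(c),rect(K,M,c,z))
save(img,"crop1",(105,115,225,235),5)
E
```

```text
(251, 152) [183 136  80] [ 16 144 183]
(251, 184) [184 136  78] [ 16 147 184]
(333, 190) [ 45  90 162] [108 184 162]
(212, 200) [196 182   7] [ 28 246 196]
(204, 174) [76 69 64] [13 40 76]
(285, 200) [114  54 127] [145 147 127]
blank (232, 234, 64, 33) [ 337.2 -181.9  179.2   59.3   77.5]
blank (157, 194, 8, 11) [487.4 119.2  29.7  20.5   1.5]
blank (127, 188, 3, 18) [495.7 214.5  50.6   5.8   2.2]
blank (241, 176, 21, 16) [ 532.  -147.8   57.3   40.2   78.1]
blank (384, 172, 17, 47) [ 496.2 -569.4  137.7   46.8   -5.2]
blank (128, 170, 3, 11) [559.9 214.1  30.3   5.9   2.2]
blank (241, 145, 19, 13) [ 631.7 -145.5   54.5   37.2   89.8]
blank (159, 143, 7, 12) [640.2 118.8  34.   17.9   1.4]
blank (129, 138, 6, 10) [659.3 210.5  28.2  14.9   2.1]
blank (141, 137, 46, 83) [548.8 115.  248.2 130.2   3.1]
blank (480, 131, 32, 174) [ 433.9 -863.8  516.9   68.5   -0. ]
blank (472, 130, 7, 67) [ 5.929e+02 -8.349e+02  2.054e+02  1.070e+01 -1.000e-01]
blank (491, 86, 21, 191) [ 5.466e+02 -9.350e+02  5.846e+02  6.290e+01 -2.000e-01]
blank (488, 60, 24, 24) [ 8.875e+02 -9.422e+02  7.730e+01  7.520e+01  1.000e-01]
blank (474, 60, 19, 68) [ 8.155e+02 -8.773e+02  2.209e+02  3.800e+01 -4.000e-01]
blank (465, 60, 10, 69) [ 8.139e+02 -8.367e+02  2.239e+02  1.460e+01 -2.000e-01]
blank (440, 55, 11, 48) [ 8.644e+02 -7.612e+02  1.565e+02  2.220e+01  1.000e-01]
blank (400, 55, 10, 48) [ 864.3 -633.2  156.1   22.9   -0. ]
tray (308, 148, 45, 84) [ 513.2 -382.8  247.1  130.8   -2.8]
tray (53, 22, 70, 65) [953.5 345.1 222.1 174.7  41.5]
yel (85, 236, 35, 34) [333.9 261.5  91.9  89.7 -87.5]
yel (209, 198, 5, 4) [476.9 -34.   11.3   8.5  89.6]
pur (277, 189, 16, 22) [ 483.8 -246.5   63.1   44.6   -1.1]
pur (84, 184, 21, 21) [503.1 314.4  54.   37.   38. ]
```

View pics/crop1.png

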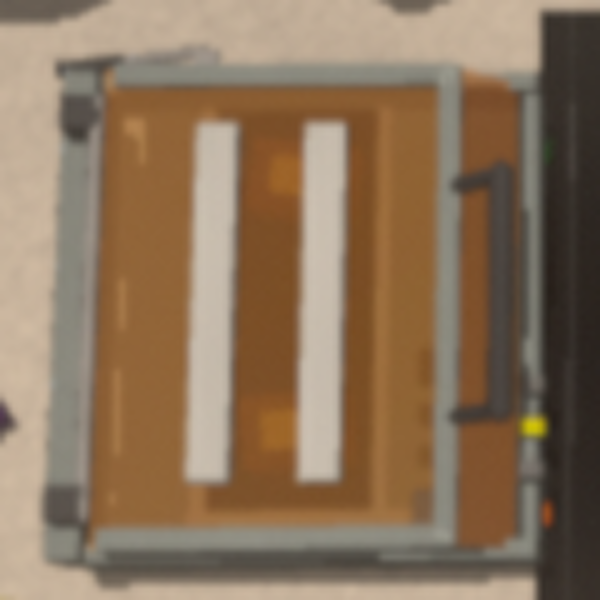

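Run:
```python
from h import *
img,K,M=cam("top")
f=lambda x,y,z:ray(K,M,(105+x/5-.4,115+y/5-.4),z)[0].round(4)
print("bar ends",f(500,165,.157),f(497,418,.157))
print("flag",f(533,426,.095))
print("hood front edge", f(449,70,.115+.0),f(447,545,.115))
print("strips",f(215,122,.135),f(207,482,.135))
print("pivots",f(80,115,.115),f(65,505,.115))
a=bot.get_obs(); print(a["eef_pos"],a["tool_rot"])
```

```text
bar ends [ 0.611  -0.0202  0.157 ] [ 0.4727 -0.02    0.157 ]
flag [ 0.4761 -0.0345  0.095 ]
hood front edge [0.6769 0.0129 0.115 ] [0.4086 0.0103 0.115 ]
strips [0.6415 0.1391 0.135 ] [0.442 0.137 0.135]
pivots [0.6512 0.2191 0.115 ] [0.432  0.2179 0.115 ]
[ 0.17527157 -0.65157058  0.23083785] [-4.16460521e-04  9.91382971e-01  1.30994743e-01 -8.84052814e-05]
```

>>> {"method": "move_arm", "body": {"commands": "0.53 0 0 0 0 0 5; 0.53 0 0 0 0 0 5; 0.53 0 0 0 0 0 5; 0.53 1.9 -3.4 0 0 0 0; 0.53 1.9 -3.4 0 0 0 0; 0.53 1.9 -3.4 0 0 0 0; 0.53 1.9 -3.4 0 0 0 0; 0.53 1.9 -3.4 0 0 0 0; 0.53 1.9 -3.4 0 0 0 0; 0.53 1.9 -3.4 0 0 0 0; 0.53 1.9 -3.4 0 0 0 0; 0.53 1.9 -3.4 0 0 0 0", "force": 50}}

```text
t: 1.25
eef_pos: [0.3466, -0.3439, 0.2315]
tool_rot: [0.0, 1.0, 0.0, 0.0]
contact_force: [1.0, -0.2, 0.2]
gripper_width: 0.533
```

>>> {"method": "move_arm", "body": {"commands": "0.53 1.9 -3.4 0 0 0 0; 0.53 1.9 -3.4 0 0 0 0; 0.53 1.9 -3.4 0 0 0 0; 0.53 1.9 -3.4 0 0 0 0; 0.53 1.9 -3.4 0 0 0 0; 0.53 1.9 -3.4 0 0 0 0; 0.53 1.9 -3.4 0 0 0 0; 0.53 1.9 -3.4 0 0 0 0; 0.53 1.9 -3.4 0 0 0 0; 0.53 0 0 0 0 0 0"}}

```text
t: 2.08
eef_pos: [0.5199, -0.0308, 0.2319]
tool_rot: [-0.002, 1.0, 0.006, 0.002]
contact_force: [0.1, 1.0, 0.8]
gripper_width: 0.532
```

Run:
```python
from h import *
img,K,M=cam("wrist"); save(img,"w1"); np.savez("w1.npz",K=K,M=M); o=bot.get_obs(); print(o["eef_pos"],o["tool_rot"],o["q"])
print(proj(K,M,[[.542,-.02,.15],[.607,-.02,.15],[.476,-.0345,.095],[.542,.21,.115]]))
```

```text
[ 0.51828454 -0.03475949  0.23149056] [-1.01666313e-03  9.99990007e-01  4.31262334e-03  5.94002672e-04] [ 0.23705349  0.2424678  -0.33722936  1.90606568  0.09186305  1.00677613
 -1.7022851 ]
[[236.65426912 169.98950823]
 [236.38026671  66.92273389]
 [256.19280582 228.30382437]
 [-60.85819927 155.73243369]]
```

View pics/w1.png

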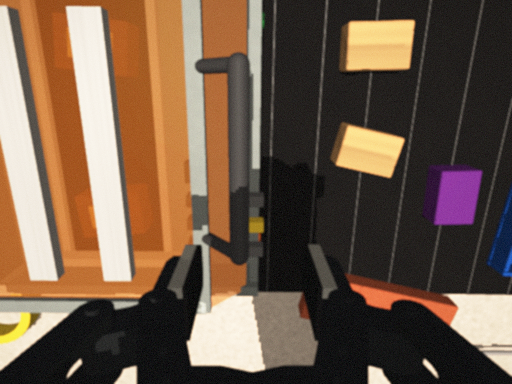

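Wrist view: bar at u≈239 (v 62–255), yellow flag at (256,226), both blanks at (378,46) and (368,150). All of this agrees with the top-view estimates.

>>> {"method": "move_arm", "body": {"commands": "0.53 2.4 -1.3 0 0 0 0; 0.53 0 0 3 0 0 0; 0.53 0 0 3.5 0 0 0; 0.53 0 0 2.8 0 0 0; 0.53 0 0 0.7 0 0 0; 0.53 0 0 0 0 0 0; 0 0 0 0 0 0 0; 0 0 0 0 0 0 0; 0 0 0 0 0 0 0; 0 0 0 0 0 0 0; 0 0 0 0 0 0 0", "force": 50}}

```text
t: 3.05
eef_pos: [0.542, -0.0212, 0.1336]
tool_rot: [-0.003, 1.0, 0.002, 0.002]
contact_force: [-0.9, 11.4, -0.5]
gripper_width: 0.14
```

Run:
```python
import numpy as np
p=np.radians(np.linspace(8.65,107,25)); R=23.26
y=-R*np.cos(p); z=R*np.sin(p)
r=[f"0 0 {-a:.2f} {-b:.2f} 0 0 0" for a,b in zip(np.diff(y),np.diff(z))]
print("; ".join(r[:12]));print("; ".join(r[12:]))
```

```text
0 0 -0.31 -1.63 0 0 0; 0 0 -0.42 -1.61 0 0 0; 0 0 -0.54 -1.57 0 0 0; 0 0 -0.65 -1.53 0 0 0; 0 0 -0.76 -1.48 0 0 0; 0 0 -0.86 -1.42 0 0 0; 0 0 -0.96 -1.36 0 0 0; 0 0 -1.06 -1.29 0 0 0; 0 0 -1.14 -1.21 0 0 0; 0 0 -1.23 -1.12 0 0 0; 0 0 -1.30 -1.03 0 0 0; 0 0 -1.38 -0.94 0 0 0
0 0 -1.44 -0.83 0 0 0; 0 0 -1.49 -0.73 0 0 0; 0 0 -1.54 -0.62 0 0 0; 0 0 -1.58 -0.51 0 0 0; 0 0 -1.62 -0.39 0 0 0; 0 0 -1.64 -0.28 0 0 0; 0 0 -1.66 -0.16 0 0 0; 0 0 -1.66 -0.04 0 0 0; 0 0 -1.66 0.08 0 0 0; 0 0 -1.65 0.20 0 0 0; 0 0 -1.63 0.31 0 0 0; 0 0 -1.61 0.43 0 0 0
```

>>> {"method": "move_arm", "body": {"commands": "0 0 -0.3 -1.6 0 0 0; 0 0 -0.4 -1.6 0 0 0; 0 0 -0.55 -1.6 0 0 0; 0 0 -0.65 -1.5 0 0 0; 0 0 -0.75 -1.5 0 0 0; 0 0 -0.85 -1.4 0 0 0; 0 0 -0.95 -1.4 0 0 0; 0 0 -1.05 -1.3 0 0 0; 0 0 -1.15 -1.2 0 0 0; 0 0 -1.25 -1.15 0 0 0; 0 0 -1.3 -1.05 0 0 0; 0 0 -1.4 -0.9 0 0 0"}}

```text
t: 4.05
eef_pos: [0.5416, 0.0776, 0.2959]
tool_rot: [0.002, 1.0, -0.001, 0.002]
contact_force: [1.9, -7.8, 1.8]
gripper_width: 0.141
```

>>> {"method": "move_arm", "body": {"commands": "0 0 -1.4 -0.85 0 0 0; 0 0 -1.5 -0.75 0 0 0; 0 0 -1.55 -0.6 0 0 0; 0 0 -1.6 -0.5 0 0 0; 0 0 -1.6 -0.4 0 0 0; 0 0 -1.65 -0.3 0 0 0; 0 0 -1.65 -0.15 0 0 0; 0 0 -1.65 -0.05 0 0 0; 0 0 -1.65 0.1 0 0 0; 0 0 -1.65 0.2 0 0 0; 0 0 -1.6 0.3 0 0 0; 0 0 -1.2 0.3 0 0 0"}}

```text
t: 5.05
eef_pos: [0.5409, 0.2704, 0.3247]
tool_rot: [-0.002, 1.0, 0.001, 0.003]
contact_force: [0.9, 3.1, -0.6]
gripper_width: 0.142
```

>>> {"method": "move_arm", "body": {"commands": "0.6 0 0 0 0 0 0; 0.6 0 0 0 0 0 0; 0.6 0 0 0 0 0 0; 0.6 0 0 -3 0 0 0; 0.6 0 0 -4 0 0 0; 0.6 0 4 -1 0 0 0; 0.6 0 4 0 0 0 0; 0.6 0 4 0 0 0 0; 0.6 0 4 0 0 0 0; 0.6 0 4 0 0 0 0; 1 0 0 2 0 0 0; 1 0 0 0 0 0 0"}}

```text
t: 6.05
eef_pos: [0.5394, 0.0615, 0.3784]
tool_rot: [0.001, 1.0, -0.004, -0.002]
contact_force: [-1.1, 0.2, -1.0]
gripper_width: 0.861
```

Run:
```python
from h import *
o=bot.get_obs(); print(o["t"],o["eef_pos"],o["tool_rot"])
img,K,M=cam("wrist"); np.savez("w2.npz",K=K,M=M,img=img)
im2,_,_=cam("side"); 
a=np.hstack([img,cv2.resize(im2[150:330,100:300],(288,260))[:260] if 0 else np.vstack([cv2.resize(im2[130:330,100:300],(288,288)),np.zeros((96,288,3),np.uint8)])]); save(a,"w2")
```

```text
6.05 [0.53936448 0.06146806 0.37836618] [ 0.00121971  0.99999131 -0.00351441 -0.00188001]
```

View pics/w2.png

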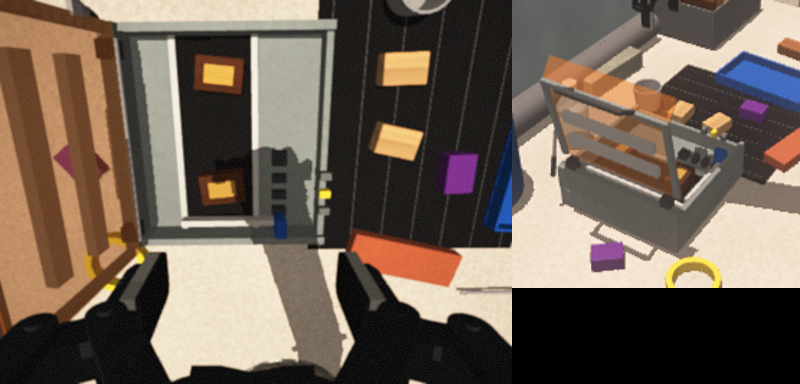

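Hood is open. Two finished blocks at (218,75) and (221,188), knob at (280,227), yellow flag at (325,195), and the pad between lips at u≈180 and u≈256.

Run:
```python
from h import *
d=np.load("w2.npz"); img,K,M=d["img"],d["K"],d["M"]
hsv=cv2.cvtColor(img,cv2.COLOR_RGB2HSV)
f=lambda x,y,z:(ray(K,M,(x,y),z)[0]*1000).round(1)
for x,y in [(218,75),(200,75),(221,188),(205,190),(404,70),(280,227)]: print((x,y),hsv[y,x])
for nm,lo,hi,z in [("inlay",(15,140,120),(24,255,255),.075),("done",(3,90,40),(22,255,255),.075),("blank",(10,60,120),(22,255,255),.03),("knob",(105,120,40),(128,255,255),.10),("yel",(25,150,100),(34,255,255),.095)]:
    for c in blobs(img,lo,hi,30):
        b=cv2.boundingRect(c)
        if b[0]>165 and b[1]<260: print(nm,b,rect(K,M,c,z))
print("lips inner", f(181,130,.049),f(252,130,.049),"front wall inner top",f(322,100,.08))
print("yaw edge far wall",f(145,28,.09),f(320,24,.09),"near",f(145,241,.09),f(320,239,.09))
print("notch centres",f(279,157,.061),f(279,175,.061),f(279,193,.061))
```

```text
(218, 75) [ 20 170 240]
(200, 75) [ 10 182 101]
(221, 188) [ 19 169 232]
(205, 190) [  9 184 100]
(404, 70) [ 16 135 228]
(280, 227) [109 209  88]
inlay (207, 180, 28, 19) [478.6 103.6  34.9  24.2 -83.9]
inlay (374, 124, 49, 29) [ 553.5 -124.6   64.1   32.3  -70.4]
inlay (202, 63, 33, 23) [626.  101.4  38.1  24.4  83.3]
inlay (382, 52, 31, 34) [ 623.5 -110.4   51.4   27.8   40.4]
done (346, 228, 116, 59) [ 372.2 -155.1  170.9   63.6   77.2]
done (197, 170, 48, 37) [481.6 102.9  61.4  49.  -84.4]
done (368, 121, 56, 41) [ 542.1 -125.3   66.7   42.3   77.5]
done (193, 53, 53, 42) [626.4 101.1  62.   43.5  83.8]
done (375, 50, 57, 37) [ 631.2 -123.8   65.5   41.3  -89.9]
blank (303, 249, 19, 20) [346.2 -32.6  31.8  27.5  12.4]
blank (381, 248, 82, 40) [ 338.3 -211.6  118.6   70.5   78.6]
blank (263, 245, 72, 93) [287.7 -22.4 197.6  80.8  17.6]
blank (207, 180, 28, 20) [464.9 108.2  39.4  28.5 -85. ]
blank (374, 123, 49, 38) [ 533.5 -148.    62.3   43.6   77.5]
blank (202, 62, 33, 25) [627.  105.5  43.7  27.9  83.9]
blank (382, 51, 49, 35) [ 632.6 -146.3   61.7   42.7  -88.1]
knob (274, 212, 13, 27) [436.2  24.4  37.6  16.    1.3]
knob (483, 122, 29, 111) [ 492.1 -250.5  148.6   36.2   12.6]
yel (320, 191, 11, 7) [477.4 -33.8  13.4   8.2  89.5]
lips inner [555.4 156.7  49. ] [554.7  60.3  49. ] front wall inner top [594.9 -26.5  80. ]
yaw edge far wall [676.1 181.2  90. ] [678.9 -17.6  90. ] near [409.9 208.6  90. ] [410.7 -31.9  90. ]
notch centres [519.6  24.   61. ] [494.4  23.6  61. ] [468.3  23.2  61. ]
```

>>> {"method": "move_arm", "body": {"commands": "1 2.9 -1.3 2 0 0 0; 1 2.9 -1.3 3 0 0 0; 1 2.9 -1.3 3 0 0 0; 1 0 0 4 0 0 2; 1 0 0 4 0 0 2; 1 0 0 4 0 0 2; 1 0 0 4 0 0 0; 1 0 0 3.5 0 0 0; 1 0 0 2.5 0 0 0; 1 0 0 0 0 0 0", "force": 40}}

```text
t: 6.98
eef_pos: [0.6215, 0.1054, 0.0783]
tool_rot: [0.001, 0.999, -0.051, -0.004]
contact_force: [-0.7, -1.5, -0.3]
gripper_width: 1.005
```

>>> {"method": "move_arm", "body": {"commands": "1 0.4 0.3 1.3 0 0 0; 1 0 0 1.3 0 0 0; 1 0 0 0 0 0 0; 0.3 0 0 0 0 0 0; 0.3 0 0 0 0 0 0; 0.3 0 0 0 0 0 0; 0.3 0 0 0 0 0 0; 0.3 0 0 -2 0 0 0; 0.3 0 0 -3.5 0 0 0; 0.3 0 0 -4 0 0 0; 0.3 0 0 -4 0 0 0", "force": 40}}

```text
t: 7.9
eef_pos: [0.6279, 0.1009, 0.1936]
tool_rot: [0.0, 0.999, -0.052, -0.001]
contact_force: [1.0, 0.7, -0.7]
gripper_width: 0.686
```

>>> {"method": "move_arm", "body": {"commands": "0.3 0 0 0 0 0 -3; 0.3 -0.3 4 0 0 0 0; 0.3 -0.3 4 0 0 0 0; 0.3 -0.3 4 0 0 0 0; 0.3 -0.3 4 0 0 0 0; 0.3 -0.3 4 0 0 0 0; 0.3 -0.3 4 0 0 0 0; 0.3 -0.3 4 0 0 0 0; 0.3 -0.3 4 0 0 0 0; 0.3 -0.3 4 0 0 0 0; 0.3 -0.3 4 0 0 0 0; 0.3 0 4 0.5 0 0 0"}}

```text
t: 8.9
eef_pos: [0.5756, -0.3392, 0.1887]
tool_rot: [0.001, 1.0, -0.026, 0.001]
contact_force: [0.6, 0.1, -0.7]
gripper_width: 0.69
```

>>> {"method": "move_arm", "body": {"commands": "0.3 0 4 0.5 0 0 0; 0.3 0 0.9 2.5 0 0 0; 0.3 0 0 4 0 0 0; 0.3 0 0 3 0 0 0; 0.3 0 0 0 0 0 0"}}

```text
t: 9.32
eef_pos: [0.569, -0.3838, 0.0804]
tool_rot: [-0.003, 1.0, -0.026, -0.005]
contact_force: [-1.9, 1.0, -2.3]
gripper_width: 0.688
```

>>> {"method": "move_arm", "body": {"commands": "0.3 0 0 3 0 0 0; 0.3 0 0 2.5 0 0 0; 0.3 0 0 0.7 0 0 0; 0.3 0 0 0 0 0 0"}}

```text
t: 9.65
eef_pos: [0.5729, -0.3851, 0.0246]
tool_rot: [-0.001, 1.0, -0.025, -0.001]
contact_force: [0.5, -0.1, 0.8]
gripper_width: 0.686
```

>>> {"method": "move_arm", "body": {"commands": "0.3 0 0 0.7 0 0 0; 0.3 0 0 0.4 0 0 0; 0.3 0 0 0 0 0 0; 0.85 0 0 0 0 0 0; 0.85 0 0 0 0 0 0; 0.85 0 0 -0.5 0 0 0; 0.85 0 0 -2.5 0 0 0; 0.85 0 0 -4 0 0 0; 0.85 0 0 -4 0 0 0; 0.85 0 0 -4 0 0 -2.5; 1 0 -4 -2 0 0 0; 1 -1 -4 0 0 0 0"}}

```text
t: 10.65
eef_pos: [0.5681, -0.3118, 0.1896]
tool_rot: [0.003, 1.0, -0.006, 0.006]
contact_force: [1.5, 1.8, 0.2]
gripper_width: 1.0
```

>>> {"method": "move_arm", "body": {"commands": "1 -0.8 -3.8 0 0 0 0; 1 -0.8 -3.8 0 0 0 0; 1 -0.8 -3.8 0 0 0 0; 1 -0.8 -3.8 0 0 0 0; 1 -0.8 -3.8 0 0 0 0; 1 -0.8 -3.8 0 0 0 0; 1 -0.8 -3.8 0 0 0 0; 1 -0.8 -3.8 0 0 0 0; 1 -0.8 -3.8 0 0 0 -2; 1 -0.8 -3.8 0 0 0 -2; 1 -0.4 -1.8 0 0 0 -2; 1 0 0 0 0 0 0"}}

```text
t: 11.65
eef_pos: [0.4795, 0.0948, 0.1837]
tool_rot: [-0.001, 0.999, 0.053, 0.001]
contact_force: [0.3, -0.1, -0.9]
gripper_width: 1.002
```

```bash
cat >> h.py <<'E'
def look(n="wrist",z=.075,lo=(15,140,120),hi=(24,255,255),amin=100,x=(.4,.7),y=(-.5,.2)):
    o=bot.get_obs(); img,K,M=cam(n); w,a,b,c=o["tool_rot"]
    print(n,"t",o["t"],"tcp",np.round(np.array(o["eef_pos"])*1000,1),"yaw",round(np.degrees(2*np.arctan2(b,a)),1),"q7",round(o["q"][6],2))
    for c in blobs(img,lo,hi,amin):
        r=rect(K,M,c,z)
        if x[0]<r[0]/1000<x[1] and y[0]<r[1]/1000<y[1]: print(cv2.boundingRect(c),r)
    return img,K,M
E
python3 - <<'E'
from h import *
print("inlay");i,K,M=look(); save(i,"w3")
print("dark"); look(lo=(3,90,40))
print("top, done in tray"); look("top",z=.035,lo=(3,80,30),hi=(24,255,255),amin=20,y=(-.5,-.1))
E
```

```text
inlay
wrist t 11.65 tcp [479.5  94.8 183.7] yaw 6.1 q7 -1.93
(218, 175, 39, 28) [479.1 106.4  29.1  21.5 -83.9]
dark
wrist t 11.7 tcp [480.3  91.7 183.5] yaw 5.8 q7 -1.93
(405, 206, 31, 22) [471.7 -41.5  23.8  17.6 -84.2]
(198, 155, 81, 60) [482.4 102.8  60.4  46.8 -85.2]
(473, 106, 39, 58) [541.1 -85.9  35.7  33.  -12.4]
top, done in tray
top t 11.75 tcp [480.8  89.6 183.2] yaw 5.6 q7 -1.93
(239, 174, 25, 21) [ 530.8 -147.1   67.1   52.5   77.4]
(321, 165, 18, 12) [ 569.6 -383.2   52.4   33.6   89.7]
(239, 143, 23, 18) [ 629.  -145.4   66.1   52.5   89.8]
(104, 22, 408, 362) [ 505.8 -339.8 1299.5 1084.3   90. ]
```

>>> {"method": "move_arm", "body": {"commands": "1 0.1 -1.3 1 0 0 0; 1 0 0 4 0 0 0; 1 0 0 4 0 0 0; 1 0 0 3 0 0 0; 1 0 0 1 0 0 0; 1 0 0 0 0 0 0; 0.3 0 0 0 0 0 0; 0.3 0 0 0 0 0 0; 0.3 0 0 0 0 0 0; 0.3 0 0 0 0 0 0", "force": 40}}

```text
t: 12.63
eef_pos: [0.4822, 0.1026, 0.0548]
tool_rot: [-0.0, 0.999, 0.048, 0.002]
contact_force: [-0.7, -1.2, 7.1]
gripper_width: 0.691
```

>>> {"method": "move_arm", "body": {"commands": "0.3 0 0 -2 0 0 0; 0.3 0 0 -4 0 0 0; 0.3 0 0 -4 0 0 3; 0.3 0 0 -3 0 0 3; 0.3 0 0 0 0 0 2.4; 0.3 0 4 0 0 0 0; 0.3 0 4 0 0 0 0; 0.3 0 4 0 0 0 0; 0.3 0 4 0 0 0 0; 0.3 0 4 0 0 0 0; 0.3 0 4 0 0 0 0; 0.3 0 4 0 0 0 0"}}

```text
t: 13.63
eef_pos: [0.4662, -0.179, 0.184]
tool_rot: [0.0, 1.0, -0.025, 0.001]
contact_force: [0.7, -0.2, -0.8]
gripper_width: 0.695
```

>>> {"method": "move_arm", "body": {"commands": "0.3 0 4 0 0 0 0; 0.3 0 4 0 0 0 0; 0.3 -0.2 4 0 0 0 0; 0.3 -0.1 4 0.5 0 0 0; 0.3 0 4 2 0 0 0; 0.3 0 0.3 4 0 0 0; 0.3 0 0 4 0 0 0; 0.3 0 0 2 0 0 0; 0.3 0 0 0 0 0 0"}}

```text
t: 14.38
eef_pos: [0.4505, -0.3751, 0.0552]
tool_rot: [-0.002, 1.0, -0.025, -0.003]
contact_force: [-0.4, 0.5, -1.0]
gripper_width: 0.691
```

>>> {"method": "move_arm", "body": {"commands": "0.3 0 0.4 2 0 0 0; 0.3 0 0 1.5 0 0 0; 0.3 0 0 0.5 0 0 0; 0.3 0 0 0 0 0 0; 0.85 0 0 0 0 0 0; 0.85 0 0 0 0 0 0; 0.85 0 0 -0.5 0 0 0; 0.85 0 0 -2.5 0 0 0; 0.85 0 0 -4 0 0 0; 0.85 0 0 -4 0 0 0; 0.85 0 0 -4 0 0 -2.5; 0.53 0 -4 -2 0 0 0"}}

```text
t: 15.38
eef_pos: [0.4545, -0.3519, 0.1947]
tool_rot: [0.005, 1.0, -0.007, 0.004]
contact_force: [2.0, -1.0, 0.4]
gripper_width: 0.728
```

>>> {"method": "move_arm", "body": {"commands": "0.53 -0.2 -4 -1 0 0 0; 0.53 -0.2 -4 0 0 0 0; 0.53 -0.2 -4 0 0 0 0; 0.53 -0.2 -4 0 0 0 0; 0.53 -0.2 -4 0 0 0 0; 0.53 -0.2 -4 0 0 0 0; 0.53 -0.2 -4 0 0 0 0; 0.53 -0.2 -4 0 0 0 0; 0.53 -0.2 -4 0 0 0 0; 0.53 0 -0.5 0 0 0 0; 0.53 0 0 0 0 0 0"}}

```text
t: 16.3
eef_pos: [0.438, 0.0244, 0.1991]
tool_rot: [-0.0, 1.0, 0.0, 0.001]
contact_force: [-0.0, -0.0, 0.2]
gripper_width: 0.53
```

Run:
```python
from h import *
i,K,M=look(z=.10,lo=(105,120,40),hi=(128,255,255),amin=30)
save(i,"w4")
t,_,_=look("top",z=.035,lo=(3,80,30),hi=(24,255,255),amin=20,y=(-.5,-.1)); save(np.hstack([i,np.vstack([t[90:282,190:446]]*2)]),"w4")
print(proj(K,M,[[.4295,.0235,.1],[.4425,.0235,.1],[.4165,.0235,.1]]))
```

```text
wrist t 16.3 tcp [438.   24.4 199.1] yaw 0.0 q7 -1.86
(243, 178, 22, 43) [433.5  23.2  32.9  15.6  -0.5]
top t 16.35 tcp [438.   22.1 198.7] yaw -0.2 q7 -1.86
(320, 205, 19, 13) [ 448.  -377.    54.3   35.5   89.5]
(239, 174, 25, 21) [ 530.9 -147.1   67.1   52.7   77.4]
(321, 165, 18, 12) [ 569.6 -383.2   52.4   33.6   89.7]
(239, 143, 23, 18) [ 629.  -145.4   66.1   52.5   89.8]
(104, 22, 408, 362) [ 505.7 -339.9 1299.5 1084.3   90. ]
[[253.11341868 204.53303555]
 [253.12327242 187.81765665]
 [253.10386163 220.74511346]]
```

View pics/w4.png

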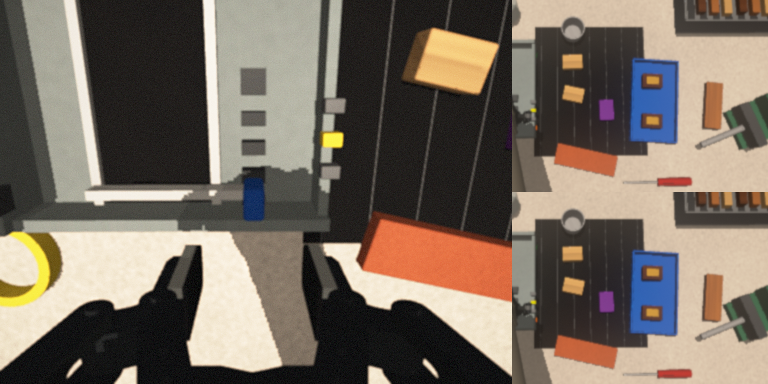

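The view shows the knob at (254,200) where predicted, yellow flag at (333,140) as the middle of three, and both dark blocks flat in the tray.

>>> {"method": "move_arm", "body": {"commands": "0.53 -0.8 -0.1 3 0 0 0; 0.53 0 0 4 0 0 0; 0.53 0 0 3.5 0 0 0; 0.53 0 0 1.8 0 0 0; 0.53 0 0 0.7 0 0 0; 0.53 0 0 0 0 0 0; 0 0 0 0 0 0 0; 0 0 0 0 0 0 0; 0 0 0 0 0 0 0; 0 0 0 0 0 0 0", "force": 60}}

```text
t: 17.23
eef_pos: [0.4336, 0.0235, 0.0718]
tool_rot: [-0.001, 1.0, -0.003, 0.004]
contact_force: [-9.7, 6.5, 44.5]
gripper_width: 0.179
```

The upward force is the +y fingertip resting on the stop's plate (top at 71 mm). I'll open, raise slightly and grip again.

>>> {"method": "move_arm", "body": {"commands": "0.45 0 0 -0.6 0 0 0; 0.45 0 0 0 0 0 0; 0.45 0 0 0 0 0 0; 0 0 0 0 0 0 0; 0 0 0 0 0 0 0; 0 0 0 0 0 0 0; 0 0 0 0 0 0 0"}}

```text
t: 17.82
eef_pos: [0.4297, 0.0231, 0.0738]
tool_rot: [-0.0, 1.0, -0.003, -0.0]
contact_force: [-1.1, 3.4, 6.3]
gripper_width: 0.172
```

>>> {"method": "move_arm", "body": {"commands": "0 0 0 -1.3 0 0 0; 0 0 0 -1.2 0 0 0; 0 0 0 0 0 0 0; 0 1.6 0 0 0 0 0; 0 1.6 0 0 0 0 0; 0 1.6 0 0 0 0 0; 0 0 0 0 0 0 0; 0 0 0 0 0 0 0"}}

```text
t: 18.48
eef_pos: [0.4783, 0.0231, 0.0979]
tool_rot: [-0.001, 1.0, -0.003, 0.0]
contact_force: [0.5, 4.3, -1.6]
gripper_width: 0.176
```

>>> {"method": "move_arm", "body": {"commands": "0 0 0 1.2 0 0 0; 0 0 0 1.1 0 0 0; 0 0 0 0 0 0 0; 0.45 0 0 0 0 0 0; 0.45 0 0 0 0 0 0; 0.45 0 0 -1 0 0 0; 0.45 0 0 -4 0 0 0; 0.45 0 0 -4 0 0 0; 0.7 0 0 -3 0 0 0; 0.7 0 0 0 0 0 0"}}

```text
t: 19.32
eef_pos: [0.4813, 0.0223, 0.2026]
tool_rot: [0.0, 1.0, -0.004, 0.005]
contact_force: [0.8, 0.3, 0.5]
gripper_width: 0.694
```

Run:
```python
from h import *
i,K,M=look(z=.10,lo=(105,120,40),hi=(128,255,255),amin=30)
s,Ks,Ms=look("side",z=.10,lo=(105,120,40),hi=(128,255,255),amin=8)
look("wrist",z=.095,lo=(25,150,100),hi=(34,255,255),amin=20,x=(.46,.5),y=(-.1,0))
save(np.hstack([i,np.vstack([cv2.resize(s[170:266,200:296],(288,288)),np.zeros((96,288,3),np.uint8)])]),"w5")
print(proj(K,M,[[x,.0235,z] for x in(.4645,.4905) for z in (.1,.064)]).round(1).tolist(), proj(Ks,Ms,[[.4775,.0235,.1],[.4775,.0235,.064],[.4775,-.034,.095]]).round(1).tolist())
```

```text
wrist t 19.3167 tcp [481.3  22.3 202.6] yaw -0.4 q7 -1.88
(240, 172, 22, 42) [481.7  23.3  32.1  15.8  -0.5]
side t 19.3667 tcp [479.9  21.8 199.8] yaw -0.4 q7 -1.88
(226, 228, 9, 12) [464.8  44.8  52.5  23.9 -59.6]
(241, 166, 76, 41) [ 465.7 -269.5  230.8  158.    -3.7]
wrist t 19.4167 tcp [478.5  21.5 197.7] yaw -0.4 q7 -1.88
(320, 188, 15, 12) [477.1 -34.6  10.7   8.6  89.5]
[[250.5, 214.5], [250.6, 199.7], [250.2, 181.5], [250.4, 170.3]] [[229.9, 228.3], [229.9, 237.7], [239.4, 219.8]]
```

View pics/w5.png

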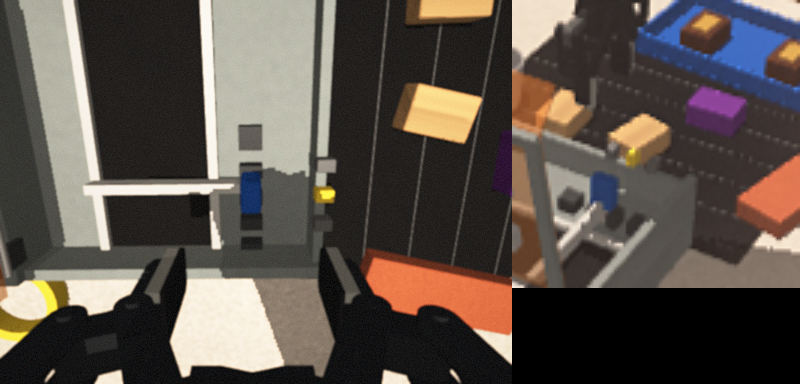

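Knob is down in the notch in line with the yellow flag: the outline runs v 172–214, with 170–214 predicted for "down", and x is 0.4777 against 0.4771 for the flag. Next are the blanks.

>>> {"method": "move_arm", "body": {"commands": "1 1.1 3.4 0 0 0 0; 1 1.1 3.4 0 0 0 0; 1 1.1 3.4 0 0 0 0; 1 1.1 3.4 0 0 0 0; 1 1 3.3 0 0 0 0; 1 0 0 2 0 0 6; 1 0 0 2 0 0 6; 1 0 0 0 0 0 0; 1 0 0 0 0 0 0"}}

```text
t: 20.22
eef_pos: [0.5289, -0.1467, 0.1538]
tool_rot: [-0.0, 0.994, -0.106, -0.003]
contact_force: [-0.9, -0.1, 1.2]
gripper_width: 0.997
```

Run:
```python
from h import *
look("wrist",z=.03,lo=(10,60,120),hi=(22,255,255),y=(-.2,-.08))
look("top",z=.03,lo=(8,90,150),hi=(22,200,255),y=(-.2,-.08))
```

```text
wrist t 20.2167 tcp [ 528.9 -146.7  153.8] yaw -12.2 q7 -1.76
(215, 145, 78, 58) [ 535.9 -149.2   60.8   46.9   76.2]
(173, 5, 96, 83) [ 632.4 -146.6   60.9   42.8  -88.3]
top t 20.2667 tcp [ 530.  -146.6  155.2] yaw -12.1 q7 -1.76
```

>>> {"method": "move_arm", "body": {"commands": "1 0.3 0.1 2 0 0 1; 1 0 0 4 0 0 0; 1 0 0 4 0 0 0; 1 0 0 3 0 0 0; 1 0 0 1 0 0 0; 1 0 0 0.4 0 0 0; 1 0 0 0 0 0 0; 0.3 0 0 0 0 0 0; 0.3 0 0 0 0 0 0; 0.3 0 0 0 0 0 0; 0.3 0 0 0 0 0 0", "force": 40}}

```text
t: 21.23
eef_pos: [0.5352, -0.1491, 0.014]
tool_rot: [0.0, 0.993, -0.116, 0.002]
contact_force: [-2.0, 0.3, 6.1]
gripper_width: 0.69
```

>>> {"method": "move_arm", "body": {"commands": "0.3 0 0 -2 0 0 0; 0.3 0 0 -4 0 0 0; 0.3 0 0 -4 0 0 -4.5; 0.3 0 0 -4 0 0 -4.5; 0.3 0 0 -1 0 0 -4.5; 0.3 0.8 -3.7 0 0 0 0; 0.3 0.8 -3.7 0 0 0 0; 0.3 0.8 -3.7 0 0 0 0; 0.3 0.8 -3.7 0 0 0 0; 0.3 0.8 -3.7 0 0 0 0; 0.3 0.8 -3.7 0 0 0 0; 0.3 0.7 -3.5 0 0 0 0"}}

```text
t: 22.23
eef_pos: [0.5883, 0.1106, 0.1634]
tool_rot: [-0.0, 1.0, 0.002, 0.001]
contact_force: [0.8, 0.5, 0.1]
gripper_width: 0.69
```

>>> {"method": "move_arm", "body": {"commands": "0.3 0 0 0 0 0 0; 0.3 0 0 0 0 0 0; 0.3 0 0 0 0 0 0"}}

```text
t: 22.48
eef_pos: [0.5879, 0.1078, 0.1625]
tool_rot: [0.0, 1.0, 0.001, 0.001]
contact_force: [-0.0, -0.1, -0.4]
gripper_width: 0.69
```

>>> {"method": "move_arm", "body": {"commands": "0.3 0 0 3.5 0 0 0; 0.3 0 0 4 0 0 0; 0.3 0 0 2 0 0 0; 0.3 0 0 0.8 0 0 0; 0.3 0 0 0.2 0 0 0; 0.3 0 0 0 0 0 0; 0.3 0 0 0 0 0 0"}}

```text
t: 23.07
eef_pos: [0.5883, 0.1062, 0.0579]
tool_rot: [0.001, 1.0, -0.0, 0.001]
contact_force: [-1.4, -1.7, 3.3]
gripper_width: 0.689
```

>>> {"method": "move_arm", "body": {"commands": "0.8 0 0 0 0 0 0; 0.8 0 0 0 0 0 0; 0.8 0 0 -0.5 0 0 0; 0.8 0 0 -2.5 0 0 0; 0.8 0 0 -4 0 0 0; 0.8 0 0 -3.5 0 0 0; 1 0.6 3.6 0 0 0 0; 1 0.6 3.6 0 0 0 0; 1 0.6 3.6 0 0 0 0; 1 0.6 3.6 0 0 0 0; 1 0.6 3.6 0 0 0 0; 1 0.6 3.6 0 0 0 0"}}

```text
t: 24.07
eef_pos: [0.6245, -0.1094, 0.1623]
tool_rot: [0.0, 1.0, 0.001, 0.0]
contact_force: [1.1, 0.6, 0.5]
gripper_width: 1.001
```

>>> {"method": "move_arm", "body": {"commands": "1 0.7 3.6 0 0 0 0; 1 0 0 0 0 0 0; 1 0 0 0 0 0 0"}}

```text
t: 24.32
eef_pos: [0.6312, -0.1473, 0.1618]
tool_rot: [0.001, 1.0, -0.001, -0.0]
contact_force: [0.1, 0.6, 0.3]
gripper_width: 1.001
```

Run:
```python
from h import *
look("wrist",z=.03,lo=(10,60,120),hi=(22,255,255),y=(-.2,-.08))
look("top",z=.075,lo=(8,60,130),hi=(22,255,255),y=(0,.2))
```

```text
wrist t 24.3167 tcp [ 631.2 -147.3  161.8] yaw -0.2 q7 -1.62
(213, 149, 75, 55) [ 635.3 -146.3   60.2   45.   -88.2]
top t 24.3667 tcp [ 631.4 -144.3  161.8] yaw 0.0 q7 -1.62
(153, 156, 21, 15) [586.3 106.3  58.4  41.2  89.8]
```

>>> {"method": "move_arm", "body": {"commands": "1 0.2 0 2 0 0 -1.5; 1 0 0 4 0 0 0; 1 0 0 4 0 0 0; 1 0 0 3.5 0 0 0; 1 0 0 1.2 0 0 0; 1 0 0 0.4 0 0 0; 1 0 0 0 0 0 0; 0.3 0 0 0 0 0 0; 0.3 0 0 0 0 0 0; 0.3 0 0 0 0 0 0; 0.3 0 0 0 0 0 0", "force": 40}}

```text
t: 25.33
eef_pos: [0.6355, -0.1437, 0.0136]
tool_rot: [0.0, 1.0, 0.014, 0.002]
contact_force: [-0.0, -0.2, 5.5]
gripper_width: 0.693
```

>>> {"method": "move_arm", "body": {"commands": "0.3 0 0 -2 0 0 0; 0.3 0 0 -4 0 0 0; 0.3 0 0 -4 0 0 1.5; 0.3 0 0 -4 0 0 0; 0.3 0 0 -1 0 0 0; 0.3 -1.5 -3.6 0 0 0 0; 0.3 -1.5 -3.6 0 0 0 0; 0.3 -1.5 -3.6 0 0 0 0; 0.3 -1.5 -3.6 0 0 0 0; 0.3 -1.5 -3.6 0 0 0 0; 0.3 -1.5 -3.6 0 0 0 0; 0.3 -1.4 -3.6 0 0 0 0"}}

```text
t: 26.33
eef_pos: [0.528, 0.1097, 0.1619]
tool_rot: [0.0, 1.0, 0.001, 0.001]
contact_force: [0.8, 1.0, -0.9]
gripper_width: 0.685
```

>>> {"method": "move_arm", "body": {"commands": "0.3 0 0 0 0 0 0; 0.3 0 0 0 0 0 0; 0.3 0 0 0 0 0 0"}}

```text
t: 26.58
eef_pos: [0.5291, 0.1079, 0.1615]
tool_rot: [0.0, 1.0, 0.002, 0.001]
contact_force: [-0.0, -0.6, -1.8]
gripper_width: 0.691
```

>>> {"method": "move_arm", "body": {"commands": "0.3 0.2 0 3.5 0 0 0; 0.3 0 0 4 0 0 0; 0.3 0 0 2 0 0 0; 0.3 0 0 0.7 0 0 0; 0.3 0 0 0.2 0 0 0; 0.3 0 0 0 0 0 0; 0.8 0 0 0 0 0 0; 0.8 0 0 0 0 0 0; 0.8 0 0 -0.5 0 0 0; 0.8 0 0 -2.5 0 0 0; 0.8 0 0 -4 0 0 0; 0.8 0 0 -4 0 0 0"}}

```text
t: 27.58
eef_pos: [0.53, 0.1077, 0.1676]
tool_rot: [0.0, 1.0, 0.001, -0.001]
contact_force: [2.4, -0.0, 0.5]
gripper_width: 0.801
```

>>> {"method": "move_arm", "body": {"commands": "0.6 0 0 -4 0 0 0; 0.6 0 0 -4 0 0 0; 0.6 0 0 -4 0 0 0; 0.6 0 0 -4 0 0 0; 0.6 0 0 -4 0 0 0; 0.6 0 0 -2 0 0 0; 0.6 0 0 0 0 0 0; 0.6 0 0 0 0 0 0"}}

```text
t: 28.25
eef_pos: [0.5313, 0.1082, 0.3885]
tool_rot: [-0.0, 1.0, 0.001, 0.002]
contact_force: [-0.4, -0.1, 0.7]
gripper_width: 0.605
```

Run:
```python
from h import *
i,_,_=look("wrist",z=.075,lo=(8,60,120),hi=(22,255,255),y=(0,.2))
t,_,_=look("top",z=.035,lo=(3,80,30),hi=(24,255,255),amin=20,y=(-.5,-.2))
s,_,_=cam("side"); save(np.hstack([i,np.vstack([cv2.resize(t[90:282,190:446],(288,216)),cv2.resize(s[140:252,110:302],(288,168))])]),"w6")
```

```text
wrist t 28.25 tcp [531.3 108.2 388.5] yaw 0.1 q7 -1.97
(231, 131, 46, 32) [528.9 106.1  60.   41.5 -89.9]
(230, 85, 48, 35) [585.7 106.2  60.1  42.4 -88.7]
top t 28.3 tcp [530.6 107.9 386.8] yaw 0.1 q7 -1.97
(321, 205, 18, 13) [ 448.  -378.4   51.4   35.5   89.5]
(321, 165, 18, 12) [ 569.6 -383.2   52.4   33.6   89.7]
(104, 22, 408, 362) [ 505.8 -339.8 1299.5 1084.3   90. ]
```

View pics/w6.png

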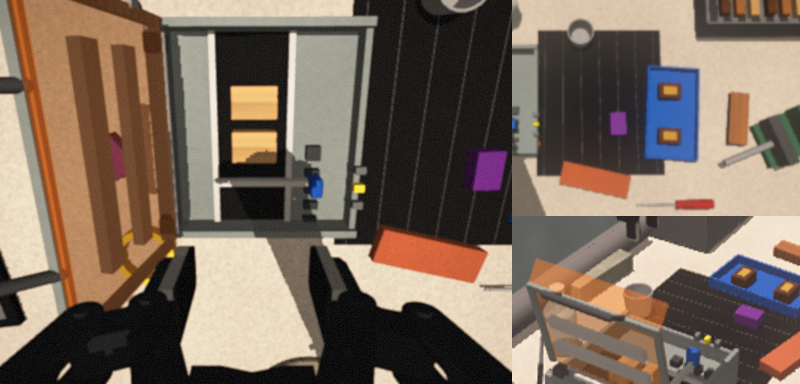

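Both blanks are square on the pad at (254,102) and (254,147), the stop is in line with the flag, and both dark blocks are in the tray at (670,90) and (670,135). Now I'll go over the bar to shut the hood.

>>> {"method": "move_arm", "body": {"commands": "0.55 0.2 -3.5 0 0 0 0; 0.55 0.2 -3.5 0 0 0 0; 0.55 0.2 -3.5 0 0 0 0; 0.55 0.2 -3.5 0 0 0 0; 0.55 0.2 -3.5 0 0 0 0; 0.55 0 0 0 0 0 0; 0.55 0 0 0 0 0 0"}}

```text
t: 28.98
eef_pos: [0.5389, 0.2854, 0.3847]
tool_rot: [0.0, 1.0, 0.004, -0.002]
contact_force: [-0.1, -1.0, -0.2]
gripper_width: 0.551
```

Run:
```python
from h import *
i,K,M=look("wrist",z=.075,lo=(0,0,0),hi=(1,1,1)); save(i,"w7")
print(proj(K,M,[[.541,.2845,.335],[.476,.2845,.335],[.606,.2845,.335]]).round(1))
```

```text
wrist t 28.9833 tcp [538.9 285.4 384.7] yaw 0.4 q7 -2.3
[[253.5 215. ]
 [252.7 307.2]
 [254.5 103. ]]
```

View pics/w7.png

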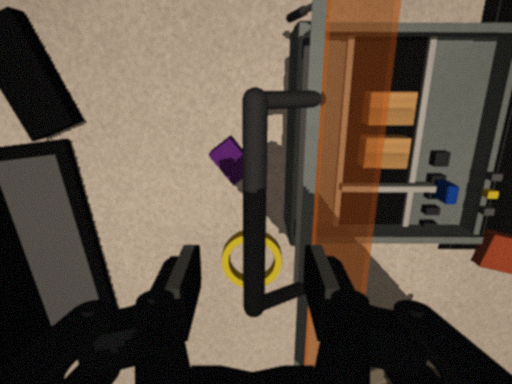

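The bar runs down the image at u≈254 (v 95–310), right where predicted and between the fingers.

>>> {"method": "move_arm", "body": {"commands": "0.5 0 0 2.5 0 0 0; 0.5 0 0 2.5 0 0 0; 0.5 0 0 1.4 0 0 0; 0.5 0 0 0 0 0 0; 0 0 0 0 0 0 0; 0 0 0 0 0 0 0; 0 0 0 0 0 0 0; 0 0 0 0 0 0 0", "force": 50}}

```text
t: 29.7
eef_pos: [0.5411, 0.2843, 0.3241]
tool_rot: [-0.001, 1.0, 0.001, 0.001]
contact_force: [1.7, 2.3, 0.5]
gripper_width: 0.144
```

Run:
```python
import numpy as np
p=np.radians(np.linspace(108.9,8.65,25)); R=23.26
y=-R*np.cos(p); z=R*np.sin(p)
r=[f"0 0 {-a:.2f} {-b:.2f} 0 0 0" for a,b in zip(np.diff(y),np.diff(z))]
print("; ".join(r[:12]));print("; ".join(r[12:]))
```

```text
0 0 1.62 -0.49 0 0 0; 0 0 1.65 -0.37 0 0 0; 0 0 1.68 -0.25 0 0 0; 0 0 1.69 -0.13 0 0 0; 0 0 1.70 -0.00 0 0 0; 0 0 1.69 0.12 0 0 0; 0 0 1.68 0.24 0 0 0; 0 0 1.66 0.36 0 0 0; 0 0 1.62 0.48 0 0 0; 0 0 1.59 0.60 0 0 0; 0 0 1.54 0.72 0 0 0; 0 0 1.48 0.83 0 0 0
0 0 1.42 0.93 0 0 0; 0 0 1.35 1.03 0 0 0; 0 0 1.27 1.13 0 0 0; 0 0 1.18 1.22 0 0 0; 0 0 1.09 1.30 0 0 0; 0 0 0.99 1.38 0 0 0; 0 0 0.89 1.44 0 0 0; 0 0 0.78 1.50 0 0 0; 0 0 0.67 1.56 0 0 0; 0 0 0.55 1.60 0 0 0; 0 0 0.44 1.64 0 0 0; 0 0 0.32 1.67 0 0 0
```

>>> {"method": "move_arm", "body": {"commands": "0 0 1.6 -0.5 0 0 0; 0 0 1.65 -0.4 0 0 0; 0 0 1.7 -0.25 0 0 0; 0 0 1.7 -0.1 0 0 0; 0 0 1.7 0 0 0 0; 0 0 1.7 0.1 0 0 0; 0 0 1.7 0.25 0 0 0; 0 0 1.65 0.35 0 0 0; 0 0 1.6 0.5 0 0 0; 0 0 1.6 0.6 0 0 0; 0 0 1.55 0.7 0 0 0; 0 0 1.5 0.85 0 0 0"}}

```text
t: 30.7
eef_pos: [0.5417, 0.0873, 0.3029]
tool_rot: [-0.001, 1.0, 0.002, 0.002]
contact_force: [4.1, 5.3, 0.9]
gripper_width: 0.139
```

>>> {"method": "move_arm", "body": {"commands": "0 0 1.4 0.9 0 0 0; 0 0 1.35 1 0 0 0; 0 0 1.25 1.1 0 0 0; 0 0 1.2 1.2 0 0 0; 0 0 1.1 1.3 0 0 0; 0 0 1 1.4 0 0 0; 0 0 0.9 1.45 0 0 0; 0 0 0.8 1.5 0 0 0; 0 0 0.65 1.55 0 0 0; 0 0 0.55 1.6 0 0 0; 0 0 0.35 1.4 0 0 0; 0 0 0 0 0 0 0"}}

```text
t: 31.7
eef_pos: [0.5419, -0.0193, 0.155]
tool_rot: [-0.001, 1.0, 0.001, 0.001]
contact_force: [7.0, 1.9, -4.9]
gripper_width: 0.14
```

>>> {"method": "move_arm", "body": {"commands": "0 0 0.1 1 0 0 0; 0 0 0.1 0.6 0 0 0; 0 0 0 0 0 0 0; 0 0 0 0 0 0 0; 0.5 0 0 0 0 0 0; 0.5 0 0 0 0 0 0; 0.5 0 0 -2 0 0 0; 0.5 0 0 -3 0 0 0; 0.5 0 0 -4 0 0 0; 0.5 0 0 -3 0 0 0; 0.5 0 0 0 0 0 0"}}

```text
t: 32.62
eef_pos: [0.5437, -0.0207, 0.2672]
tool_rot: [0.0, 1.0, 0.001, 0.004]
contact_force: [0.3, 0.5, 0.3]
gripper_width: 0.5
```

>>> {"method": "move_arm", "body": {"commands": "0.5 -0.5 3.5 -1 0 0 0; 0.5 -0.5 3.5 0 0 0 0; 0.5 -0.5 3.5 0 0 0 0; 0.5 0 0 0 0 0 0; 0.5 0 0 0 0 0 0; 0.5 0 0 0 0 0 0"}}

```text
t: 33.12
eef_pos: [0.5257, -0.1255, 0.2708]
tool_rot: [-0.0, 1.0, 0.001, -0.001]
contact_force: [0.1, 0.4, -0.1]
gripper_width: 0.506
```

Run:
```python
from h import *
t,K,M=look("top",z=.035,lo=(3,80,30),hi=(24,255,255),amin=20,y=(-.5,-.2))
s,Ks,Ms=cam("side"); w,_,_=cam("wrist")
save(np.hstack([np.vstack([cv2.resize(t[90:282,90:346],(400,300)),cv2.resize(w,(400,300))]),np.vstack([cv2.resize(s[160:330,100:326],(400,300)),cv2.resize(t[115:235,105:265],(400,300))])]),"w8")
```

```text
top t 33.1167 tcp [ 525.7 -125.5  270.8] yaw 0.1 q7 -1.55
(320, 205, 19, 13) [ 448.6 -376.9   53.4   35.8   87.9]
(321, 165, 18, 12) [ 569.6 -383.2   52.4   33.6   89.7]
(104, 22, 408, 362) [ 506.3 -339.4 1299.5 1084.4   89.9]
```

View pics/w8.png

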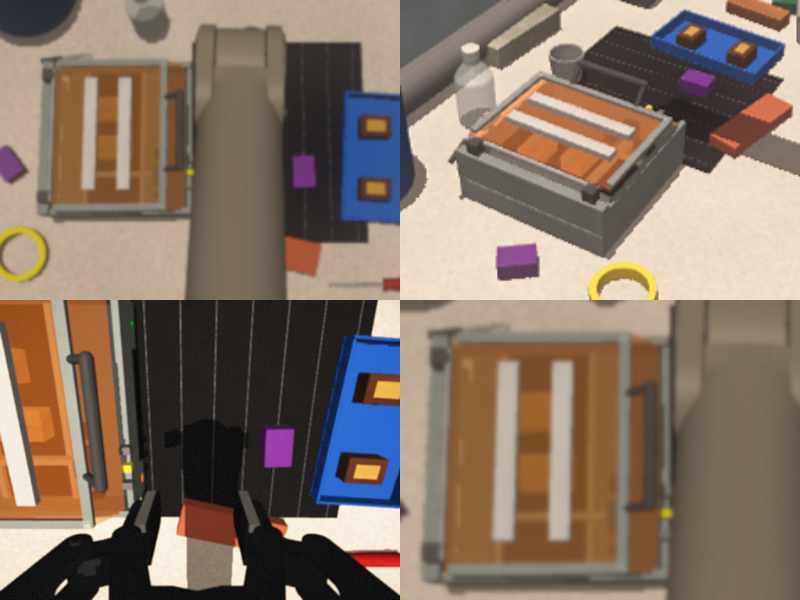

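Run:
```python
from h import *
i0=np.load("side0.npz")["img"]; s,K,M=cam("side")
for im in (i0,s):
    print(sorted([(cv2.boundingRect(c),cv2.contourArea(c)) for c in blobs(im,(0,0,150),(179,40,255),100) if 150<cv2.boundingRect(c)[0]<250 and 200<cv2.boundingRect(c)[1]<260]))
print("mean abs diff, hood region", np.abs(i0[205:270,140:200].astype(int)-s[205:270,140:200]).mean())
t,K,M=cam("top"); hsv=cv2.cvtColor(t,cv2.COLOR_RGB2HSV)
u=proj(K,M,[[.529,.106,.075],[.586,.106,.075],[.557,.106,.075],[.63,.106,.075]]).round().astype(int); print(u.tolist(),[t[b,a].tolist() for a,b in u])
print(bot.get_obs()["contact_force"],bot.get_obs()["t"])
```

```text
[((161, 223, 60, 26), 250.5), ((173, 213, 60, 24), 223.0), ((217, 221, 36, 43), 116.5)]
[((161, 222, 61, 27), 281.5), ((173, 212, 60, 25), 250.5)]
mean abs diff, hood region 9.79982905982906
[[163, 183], [163, 163], [163, 173], [163, 148]] [[155, 102, 50], [154, 100, 44], [120, 78, 40], [119, 76, 39]]
[ 0.76191602 -0.48883946  0.63876928] 33.3667
```

```bash
python3 -c "
from station import bot
print(bot.hand_in())"
```

```text
the job is handed in; nothing more can be done
None
```

The job is done and handed in at about 33 s of the 208 s allowed. The hand-in reports no verdict, so the results below are my own last checks.

- **Hood:** I swung it to its open stop and released it, and it stayed open by itself. At the end I swung it shut and let go. The side view then matched the starting picture to within 1 pixel at the hood's white strips.
- **Finished blocks:** Two were present. Both lie flat in the blue tray, at about (0.449, -0.377) and (0.570, -0.383). In the last look the first had turned about 2° since I placed it, but it is still well inside the tray.
- **Batch stop:** It is fully down in the 0.048 notch, with the knob at x ≈ 0.478 and the yellow flag at 0.477. I checked this before placing the blanks and could still see it in line with the flag before shutting the hood.
- **Blanks:** Two were found. They sat square on the pad (within about 1.5°), at pad x of about -15 and +42 mm and 2–3 mm off the centre line. After shutting, both still showed through the hood at those places.

**Touches:** On the first grip of the knob a fingertip rested on the stop's plate with about 44 N upward on the tool. I opened, raised the gripper 6 mm and gripped again. I never touched the bystanders, and they look unmoved in the views that show them. The arm was clear of everything at hand-in.

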